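# Close up the labelling module and start its run

## Robot

A 7-joint arm with a two-finger parallel gripper is mounted at the origin on the work surface. World frame = base frame: x ahead of the robot, y to its left, z up, the work surface at z = 0. Lengths are in m, angles in rad, forces in N, time in s.
With the tool pointing down it reaches from about 0.4 to 0.85 m from the base axis. Payload 10.4 kg.
Tool frame: the origin (TCP) lies at the very end of the fingers, on their centre line; the grasp point (between the pads) lies 19 mm behind it; z points along the fingers, y is the direction in which the jaws open and shut (so a half turn about z gives the same grasp; the last joint's range is limited). The gripper opens to 87 mm and grips with 3 to 60 N. Pads are 19 mm wide; open, the fingers measure 117 mm over their backs; the gripper's body (75 mm by 190 mm) begins 51 mm behind the grasp point.
Start: joints at [-1.338, 0.332, -0.065, 1.46, 0.022, 1.35, -0.088], TCP at [0.158, 0.605, 0.223] pointing down, gripper open.
Joint ranges: [-2.6, 2.6], [-0.5, 2.12], [-1.47, 1.34], [0.16, 2.42], [-1.27, 4.41], [0.06, 2.06], [-2.6, 2.6]. Speed limits (rad/s): [2.22, 2.22, 2.79, 2.79, 3.14, 3.14, 3.14].

## Interface

Orientations are given as [roll, pitch, yaw] about the fixed x, y, z axes, in that order (R = Rz(yaw) Ry(pitch) Rx(roll)).
In Python, from rig import * gives the robot as it stands. The module is installed in compiled form; this text tells all that it offers.
- The arm moves only by the tool move_arm, never from a script. Its argument "targets" is a list of rows, each a list of 2 entries, a list of its own where there are three numbers: the shift along the tool's x, y, z scaled (see below), then the turn, a rotation vector about the tool's x, y, z scaled (see below). In form: [[[dx, dy, dz], [wx, wy, wz]], ...]. A call has 1 to 20 rows; each row shifts and turns the pose as measured when the row begins, along the tool's axes as they then stand; what a row does not reach is not made up. The controller multiplies each number of a shift by 0.03 m and each number of a turn by 0.1 rad. A row lasts 1/12 s, in which the tool goes at most 41.7 mm and 7.16 degrees, less where a joint would pass 70% of its speed; a pose out of reach is approached as far as the arm can. A call with a number of a shift or a turn outside -1 to 1 is refused whole. A call with a gripper value outside its range is refused whole. "hand" is the closure, from 0 (fully open) to 1 (shut), set as the call begins (left out, the last holds). The fingers move at their own pace and stop on an object; "force" is the grip in N (left out, the last holds). Time passes only in rows, so rows that do not move let the fingers close. It gives the time, the measured TCP pose, the force and the opening at its end, in the units of the state.
- observe(): the state, without advancing time (a new reading comes with each control period).
- camera(name): name is "scene" or "top" or "wrist"; returns (picture, depth): 480x640x3 uint8, red, green, blue; 480x640 float32, m along the optical axis (not along the pixel's ray), 0 where there is no reading.
- get_calibration(name): a dict with "camera_matrix" (3x3 intrinsics, pixels), "T" (4x4, takes a point from camera to world coordinates). Camera axes: x right, y down, z forward; pixel columns grow to the right and rows downward; lengths in m; the calibration is good to about 2 mm. The wrist camera is an equidistant fisheye: a pixel r from the principal point sees the ray r / f radians off the axis. A picture is of the moment at which its call begins: read the wrist's pose just before it. get_calibration takes no time and is no camera call; for the wrist camera it gives the pose at the moment of the call.
- hand_in(): hands the job in, once; it reports no verdict.
Trained networks look in the newest picture that a camera, given by its name, has taken for a name from the list of things; names that differ only in an ending like _2 or _b are one class to them, and where a whole thing is asked for, a point or a joint stands for the part that bears it (a point fixed in the world has none). Each returns a list of dicts, best first, with "score" (0 to 1); they miss things now and then, are a little off and sometimes report something else, mostly with a low value. They report only what shows in the picture. A call takes as long as a camera call.
- recognise(camera, query): "point" ([x, y, z] in m, in world coordinates, good to about 4 mm: the middle of the surface that is visible of it).
- masks_of(camera, query): "region" (480x640 bool, what is visible of it).
- spot_point(camera, query): "point" ([x, y, z] in m, in world coordinates, good to about 4 mm: a listed point, or the origin of a listed thing).
The state is a dict: "time_s": time; "joint_positions": joint angles; "qvel": joint speeds; "joint_efforts": joint torques, N m; "eef_pos": TCP position; "tcp_rot": TCP orientation; "ft_force": force on the tool from outside, world axes, zero at the start; "torque": the same for the moment, N m; "finger_gap": finger opening in m.
Only numpy, scipy, OpenCV 4.12 (cv2) and the standard library are available. Lean on these libraries where they do the work, as an engineer would, in place of code of your own. Each camera call takes 0.05 s, during which the arm holds its last target.

## Task

Close up the small labelling module and start its run, using only the fingertips or the outside of the fingers: push the vial drawer gently until it is fully home and swing the clear cover over and down, without slamming it, until it is fully shut (either one first). Then press the large round start button all the way in and let it spring back. Pick nothing up, do not press the small stop button, and leave everything else on the bench where it is.

Things in the scene. Friction and masses are not known exactly. Their poses are not given: they have to be found in the camera images.
- module: white bench-top box 180 (its x) x 330 (y) x 120 mm high, fixed; origin under its centre, on the bench; x to its back (roughly away from the robot), y to its left, z up. Left part (y -0.035 to 0.165): open bay with stopcock cassette and hinged clear cover. Right part: flat control panel on top (z 0.120) with a screen and two buttons, vial drawer below. Front face at x = -0.090
- drawer (a joint): how far the vial drawer is out, m: 0 fully home, at most 0.080. It slides along the module's x (out to the module's -x, in to +x) with about 2 N of friction and stays where it is left; there is a hard stop at 0
- drawer_front (a point): centre of the outer face of the drawer's white front plate, 118 mm wide, 52 mm high, 16 mm thick, no handle; moves with the drawer. At module y -0.100, z 0.092 (plate from z 0.066 to 0.118), and x -0.106 when home. Two 16 mm vials stand fast in its holder behind the plate. The panel (z 0.120) is 2 mm higher than the plate's top
- cover (a joint): opening angle of the clear cover, rad: 0 fully shut (lying flat on the rim), about 1.57 standing upright, at most 1.9. The hinge is stiff (about 0.45 N m of friction), so the cover stays where it is left; it shuts against a hard stop at 0
- cover_hinge (a point): middle of the cover's hinge line, at module (0, 0.165, 0.121), parallel to the module's x. The cover is a flat grey frame with a clear pane, 178 mm along the hinge, 198 mm from hinge to free edge, 10 mm thick. Shut, it reaches from the hinge to module -y, its top at z 0.131; open, it stands above the module's left rim, its outer face to the left (+y)
- cover_edge (a point): middle of the cover's free edge, on its outer (upper when shut) face, 198 mm from the hinge line and 10 mm out from it along the outer face's normal; it moves with the cover
- start (a joint): travel of the large start button, m: 0 out, 0.005 fully pressed; a spring (1.5 N at first, 4 N fully pressed) returns it
- start_top (a point): centre of the top of the start button, a grey round cap 32 mm across, 9 mm proud of the panel (module x -0.015, y -0.128, z 0.129); pressed straight down
- stop (a joint): travel of the small stop button, m: 0 out, 0.005 fully pressed; not to be pressed
- stop_top (a point): centre of the top of the stop button, a grey round cap only 16 mm across, 9 mm proud of the panel, 64 mm to the left (+y) of the start button's centre
- pot: bystander: dark grey metal shielding pot with a knobbed lid, 66 mm across, 92 mm high, in front of the module's bay; origin under its centre
- syringe: bystander: shielded syringe, a metal tube 26 mm thick, 130 mm long with its plunger, lying in front of the module's left end; origin under its middle
- rack: bystander: white vial rack 60 x 130 mm, 54 mm high with its vials, to the left of the module; origin under its centre
- saline: bystander: clear bottle 52 mm across, 120 mm high, behind the module; origin under its centre
- forceps: bystander: steel forceps 162 mm long, 8 mm high, lying close beside the right side of the module; origin under its middle
- tray: bystander: clear tray 160 x 120 x 28 mm with three spare stopcocks, to the right and in front of the module; origin under its centre
- jar: bystander: small glass jar with a black lid, 56 mm across, 70 mm high, behind the module; origin under its centre

How it is judged:
On the way, in this order (a step that is already met when the one before it is completed fails the run):
1. the drawer is fully home and the cover fully shut (value of joint drawer below 0.004 m and value of joint cover below 0.04 rad), for 0.2 s.
2. the start button is pressed in (value of joint start above 0.004 m), for 0.05 s.
At the end, for the whole second after the job is handed in: the drawer is within 4 mm of home, the cover within 0.04 rad of shut and both buttons are out again (within 1 mm); on the way, after both were shut, the start button was pressed in by more than 4 mm (all of step 1 and value of joint each of start, stop below 0.001 m); the robot touches nothing.
It fails at once if the start button is pressed while the drawer or the cover is still open (value of joint start above 0.003 m and (value of joint drawer above 0.006 m or value of joint cover above 0.06 rad)).
It fails at once if the stop button is pressed (value of joint stop above 0.003 m).
It fails at once if the cover or the drawer is slammed (closing faster than 2.5 rad/s or 0.4 m/s) (velocity of joint cover below -2.5 rad/s or velocity of joint drawer below -0.4 m/s).
It fails at once if the arm or the gripper's body, not the fingers, pushes on the module (more than 15 N) (contact force between the arm and module above 15 N).
It fails at once if a bystander is moved by more than 20 mm (distance of any of pot, syringe, rack, saline, forceps, tray, jar from where it was at the start of the episode above 0.02 m).
It also fails if it takes over 61 s, if anything falls off the work surface, if the arm or the gripper's body presses on something with over 40 N, if the wrist force passes 120 N, or if a joint passes its speed limit or range.

## Working session

There is one attempt and no reset: what is moved stays moved. The work goes in short steps, Python scripts to look and compute and a tool call to move; the robot and the scene stay as the last step left them, time stands still between calls to the robot, and variables do not carry over. Pictures are saved under pics/ and viewed, and the job is handed in when it is done.

Besides the shell and the picture viewer there is one more tool, called after "Call:" as name(argument=value, ...), one argument or row to a line, values as JSON. move_arm: Moves the arm, as the interface text tells. Shifts and turns lie within -1 to 1; 1 stands for 0.03 m of shift or 0.1 rad of turn. Its arguments: {"type":"object","properties":{"targets":{"type":"array","items":{"type":"array"}},"hand":{"type":"number"},"force":{"type":"number"}},"required":["targets"]}

```bash
mkdir -p pics
python3 - <<'E'
from rig import *
import cv2,numpy as np
s=observe(); print({k:np.round(v,3).tolist() for k,v in s.items()})
for n in ("scene","top"):
    p,d=camera(n); cv2.imwrite(f"pics/{n}0.png",p[:,:,::-1])
    c=get_calibration(n); print(n,np.round(c["T"],3).tolist(),np.round(c["camera_matrix"],1).tolist())
    for q in ("module","drawer_front","cover_hinge","cover_edge","start_top","stop_top"):
        print(q,[(np.round(r["point"],3).tolist(),round(float(r["score"]),2)) for r in spot_point(n,q)[:2]])
for q in ("pot","syringe","rack","saline","forceps","tray","jar"):
        print(q,[(np.round(r["point"],3).tolist(),round(float(r["score"]),2)) for r in spot_point("top",q)[:2]])
E
```

```text
{'time_s': 0.0, 'joint_positions': [-1.338, 0.333, -0.065, 1.461, 0.022, 1.35, -0.089], 'qvel': [-0.002, 0.001, 0.001, 0.001, 0.001, -0.002, -0.002], 'joint_efforts': [-0.0, -62.327, 0.024, -38.991, -0.061, 0.04, 0.0], 'eef_pos': [0.158, 0.604, 0.222], 'tcp_rot': [-3.14, 0.0, 2.886], 'ft_force': [-0.367, -0.184, -0.383], 'torque': [-0.006, 0.047, -0.023], 'finger_gap': 0.087}
scene [[-0.558, 0.688, -0.464, 1.145], [0.83, 0.461, -0.315, 0.343], [-0.002, -0.561, -0.828, 1.06], [0.0, 0.0, 0.0, 1.0]] [[580.7, 0.0, 319.4], [0.0, 580.7, 236.2], [0.0, 0.0, 1.0]]
module [([0.597, -0.026, -0.002], 0.87), ([0.591, 0.109, 0.316], 0.26)]
drawer_front [([0.418, -0.121, 0.092], 0.74)]
cover_hinge [([0.599, 0.142, 0.124], 0.75)]
cover_edge [([0.595, 0.107, 0.315], 0.84)]
start_top [([0.578, -0.155, 0.129], 0.71)]
stop_top [([0.576, -0.091, 0.126], 0.64), ([0.421, 0.165, -0.001], 0.6)]
top [[0.116, -0.971, 0.208, 0.404], [-0.993, -0.114, 0.022, -0.029], [0.002, -0.21, -0.978, 1.054], [0.0, 0.0, 0.0, 1.0]] [[559.2, 0.0, 325.4], [0.0, 559.2, 234.3], [0.0, 0.0, 1.0]]
module [([0.592, -0.029, -0.0], 0.89)]
drawer_front [([0.594, -0.028, -0.001], 0.7), ([0.418, -0.123, 0.091], 0.59)]
cover_hinge [([0.598, 0.14, 0.121], 0.77), ([0.748, 0.016, -0.002], 0.36)]
cover_edge [([0.595, 0.112, 0.313], 0.57), ([0.598, 0.253, 0.0], 0.37)]
start_top [([0.578, -0.154, 0.13], 0.61)]
stop_top [([0.42, -0.123, 0.09], 0.61), ([0.58, -0.089, 0.126], 0.48)]
pot [([0.429, 0.063, -0.004], 0.76)]
syringe [([0.426, 0.168, 0.002], 0.94)]
rack [([0.46, -0.326, -0.002], 0.67), ([0.599, 0.253, -0.002], 0.57)]
saline [([0.748, 0.018, -0.004], 0.91), ([0.6, 0.14, 0.121], 0.37)]
forceps [([0.648, -0.236, -0.003], 0.73)]
tray [([0.459, -0.326, -0.003], 0.6), ([0.426, 0.166, 0.001], 0.51)]
jar [([0.72, -0.094, 0.0], 0.64)]
```

View pics/scene0.png

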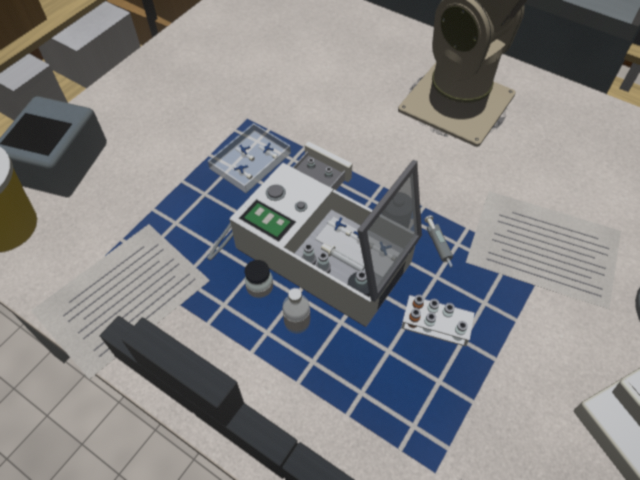

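View pics/top0.png

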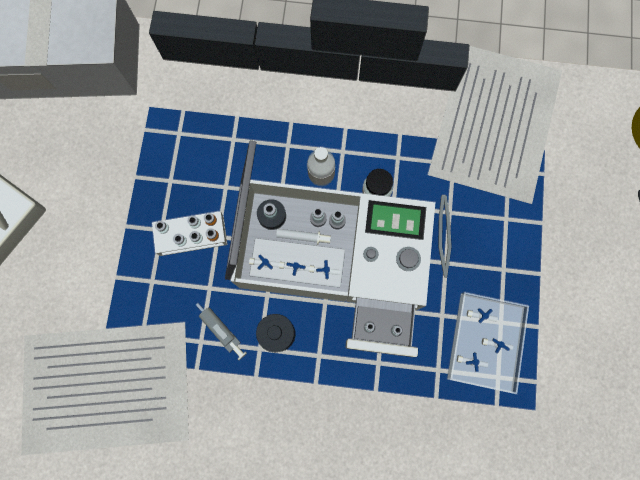

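Scene view: the cover stands open at right of centre (about 415,165 to 370,290), the drawer is out (about 325,160), and the buttons are at (275,190) and (300,205). Top view: the drawer plate is at (382,347), start at (410,258), stop at (371,254), and the pot at (276,332). Next I'll refine the module pose from depth.

```bash
cat > h.py <<'E'
from rig import *
import cv2,numpy as np
from scipy.spatial.transform import Rotation as Ro
def cloud(n):
    p,d=camera(n);c=get_calibration(n);K=c["camera_matrix"];T=c["T"]
    v,u=np.mgrid[:480,:640]
    X=np.stack([(u-K[0,2])/K[0,0]*d,(v-K[1,2])/K[1,1]*d,d],-1)@T[:3,:3].T+T[:3,3]
    X[d==0]=np.nan
    return p,X
def st():
    s=observe(); print(round(s["time_s"],2),np.round(s["eef_pos"],4),np.round(s["tcp_rot"],4),np.round(s["ft_force"],1),round(s["finger_gap"],3)); return s
E
python3 - <<'E'
from h import *
p,X=cloud("top")
reg=(X[...,0]>.35)&(X[...,0]<.75)&(X[...,1]>-.26)&(X[...,1]<.13)
m=reg&(abs(X[...,2]-.119)<.006)
P=X[m][:,:2].astype(np.float32)
# panel + rim; panel component
lab=cv2.connectedComponentsWithStats(m.astype(np.uint8))
for i in np.argsort(-lab[2][1:,4])[:3]+1:
    Q=X[lab[1]==i]; print(lab[2][i],cv2.minAreaRect(Q[:,:2].astype(np.float32)),np.median(Q[:,2]),Q.min(0),Q.max(0))
for lo,hi,nm in((.12,.135,"btn"),):
    pass
m=reg&(X[...,2]>.125)&(X[...,2]<.134)
lab=cv2.connectedComponentsWithStats(m.astype(np.uint8))
for i in np.argsort(-lab[2][1:,4])[:5]+1:
    Q=X[lab[1]==i]; print("hi",lab[2][i],Q.mean(0).round(4))
m=(X[...,2]>.16)&(X[...,0]>.45)&(X[...,0]<.75)&(X[...,1]>0)&(X[...,1]<.25)
Q=X[m];A=np.c_[Q[:,1:],np.ones(len(Q))]
print("cover",Q.min(0),Q.max(0))
for z in np.arange(.16,.34,.02):
    q=Q[abs(Q[:,2]-z)<.01]
    if len(q):print(z.round(2),len(q),np.percentile(q[:,0],[1,99]).round(3),np.percentile(q[:,1],[1,50,99]).round(3))
st()
E
```

```text
[ 253  180  182  126 8051] ((0.5945155620574951, -0.029345452785491943), (0.31915003061294556, 0.18116040527820587), 89.31058502197266) 0.11997327636689392 [ 0.50248385 -0.18942054  0.11302568] [0.68665413 0.12915503 0.12498888]
[347 339  71  18 687] ((0.4257858097553253, -0.1218910813331604), (0.11646198481321335, 0.01611047051846981), 89.37010192871094) 0.11703687096619675 [ 0.41739061 -0.18009852  0.11303824] [ 0.43431152 -0.06369924  0.12198301]
[238 279 110  17 441] ((0.5076471567153931, 0.03724946081638336), (0.18531733751296997, 0.006583807058632374), 89.50117492675781) 0.11924862596039398 [ 0.50384105 -0.05538578  0.11305817] [0.51164277 0.12988806 0.12359365]
hi [400 249  19  19 265] [ 0.5773 -0.1515  0.1285]
hi [367 249   9  10  67] [ 0.578  -0.0874  0.1282]
hi [373 209   2   1   2] [ 0.656  -0.0845  0.1253]
hi [392 222   2   2   2] [ 0.636  -0.119   0.1256]
hi [411 228   2   2   2] [ 0.6295 -0.1522  0.1252]
cover [0.50585725 0.10034385 0.16017093] [0.68325685 0.14258029 0.31894234]
0.16 7 [0.506 0.68 ] [0.135 0.14  0.143]
0.18 17 [0.506 0.673] [0.132 0.137 0.14 ]
0.2 17 [0.506 0.676] [0.126 0.132 0.136]
0.22 16 [0.506 0.679] [0.121 0.128 0.132]
0.24 18 [0.506 0.681] [0.118 0.125 0.129]
0.26 17 [0.506 0.677] [0.113 0.12  0.123]
0.28 18 [0.506 0.679] [0.108 0.116 0.12 ]
0.3 25 [0.506 0.676] [0.105 0.112 0.116]
0.32 928 [0.507 0.681] [0.101 0.106 0.111]
1.1 [0.1581 0.6047 0.2226] [ 3.1415e+00 -1.0000e-04  2.8858e+00] [-1.   1.1  0.2] 0.087
```

Call:
move_arm(
  targets=[
    [[0,0,-0.7],[0,0,-0.82]],
    [[0,0,-0.7],[0,0,-0.82]],
    [[0,0,-0.7],[0,0,-0.82]],
    [[-0.8,-0.7,0],[0,0,0]],
    [[-0.8,-0.7,0],[0,0,0]],
    [[-0.8,-0.7,0],[0,0,0]],
    [[-0.8,-0.7,0],[0,0,0]],
    [[-0.8,-0.7,0],[0,0,0]],
    [[-0.8,-0.7,0],[0,0,0]],
    [[-0.8,-0.7,0],[0,0,0]],
    [[-0.8,-0.7,0],[0,0,0]],
    [[-0.8,-0.7,0],[0,0,0]],
    [[-0.8,-0.7,0],[0,0,0]],
    [[0,0,0],[0,0,0]],
  ],
  hand=1,
  force=20,
)

```text
time_s: 2.27
eef_pos: [0.4068, 0.3866, 0.2881]
tcp_rot: [3.141, -0.0, -3.132]
ft_force: [0.3, -1.1, -0.4]
finger_gap: 0.0038
```

Call:
move_arm(
  targets=[
    [[-0.75,-0.8,0],[0,0,0.1]],
    [[-0.75,-0.8,0],[0,0,0.1]],
    [[-0.75,-0.8,0],[0,0,0]],
    [[-0.75,-0.8,0],[0,0,0]],
    [[-0.75,-0.8,0],[0,0,0]],
    [[-0.75,-0.8,0],[0,0,0]],
    [[-0.75,-0.8,0],[0,0,0]],
    [[-0.75,-0.8,0],[0,0,0]],
    [[0,-0.3,0],[0,0,0]],
    [[0,0,0],[0,0,0]],
  ],
)

```text
time_s: 3.1
eef_pos: [0.5927, 0.1749, 0.2878]
tcp_rot: [3.14, 0.001, 3.131]
ft_force: [-0.1, 0.7, 0.5]
finger_gap: 0.0005
```

Call:
move_arm(
  targets=[
    [[0,-0.4,0],[0,0,0]],
    [[0,-0.4,0],[0,0,0]],
    [[0,-0.4,0],[0,0,0]],
    [[0,-0.3,0],[0,0,0]],
    [[0,-0.3,0.05],[0,0,0]],
    [[0,-0.3,0.05],[0,0,0]],
    [[0,-0.3,0.05],[0,0,0]],
  ],
)

```text
time_s: 3.68
eef_pos: [0.5897, 0.104, 0.2833]
tcp_rot: [3.135, 0.001, 3.14]
ft_force: [0.6, 3.5, -0.1]
finger_gap: 0.0008
```

Run:
```python
from h import *
st();p,d=camera("scene");cv2.imwrite("pics/scene1.png",p[:,:,::-1])
for r in spot_point("scene","cover_edge"):print(r["point"],r["score"])
```

```text
3.68 [0.5897 0.104  0.2833] [3.1354e+00 1.5000e-03 3.1399e+00] [ 0.6  3.5 -0.1] 0.001
[0.591, 0.0842, 0.3108] 0.75
```

View pics/scene1.png

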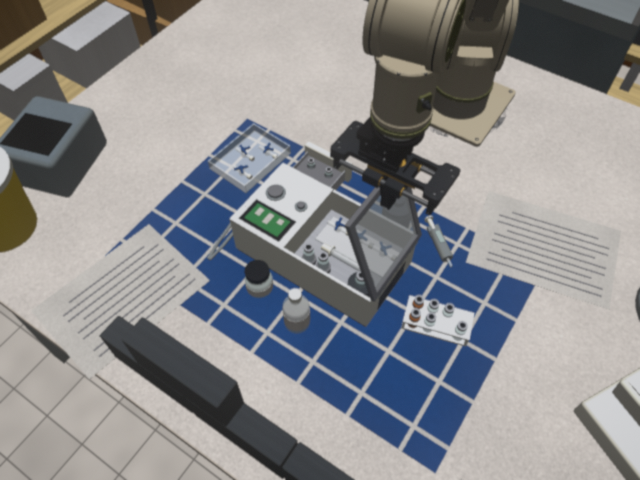

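The fingers are on the cover's outer face and it is moving: its free edge is now near (400,185) in the picture. I'll continue along the arc.

Call:
move_arm(
  targets=[
    [[0,-0.35,0.16],[0,0,0]],
    [[0,-0.35,0.16],[0,0,0]],
    [[0,-0.35,0.16],[0,0,0]],
    [[0,-0.31,0.21],[0,0,0]],
    [[0,-0.31,0.21],[0,0,0]],
    [[0,-0.31,0.21],[0,0,0]],
    [[0,-0.26,0.28],[0,0,0]],
    [[0,-0.26,0.28],[0,0,0]],
    [[0,-0.26,0.28],[0,0,0]],
  ],
)

```text
time_s: 4.53
eef_pos: [0.5896, 0.0133, 0.2196]
tcp_rot: [3.136, 0.003, 3.139]
ft_force: [0.5, 1.1, 1.0]
finger_gap: 0.0002
```

Call:
move_arm(
  targets=[
    [[0,-0.14,0.28],[0,0,0]],
    [[0,-0.14,0.28],[0,0,0]],
    [[0,-0.14,0.28],[0,0,0]],
    [[0,-0.13,0.33],[0,0,0]],
    [[0,-0.13,0.33],[0,0,0]],
    [[0,-0.13,0.33],[0,0,0]],
    [[0,-0.05,0.25],[0,0,0]],
    [[0,-0.05,0.25],[0,0,0]],
  ],
)

```text
time_s: 5.2
eef_pos: [0.5891, -0.0187, 0.1407]
tcp_rot: [3.137, 0.001, 3.138]
ft_force: [0.1, 0.8, 0.9]
finger_gap: 0.0007
```

Call:
move_arm(
  targets=[
    [[0,0,0.12],[0,0,0]],
    [[0,0,0.12],[0,0,0]],
    [[0,0,0.1],[0,0,0]],
    [[0,0,0.1],[0,0,0]],
    [[0,0,0.1],[0,0,0]],
  ],
)

```text
time_s: 5.62
eef_pos: [0.5889, -0.0194, 0.1312]
tcp_rot: [3.135, 0.001, 3.137]
ft_force: [-14.3, -0.5, 27.3]
finger_gap: 0.0003
```

The force has risen to 27 N, so the cover is on its hard stop. I'll lift off and look.

Call:
move_arm(
  targets=[
    [[0,0,-0.5],[0,0,0]],
    [[0,0,-0.8],[0,0,0]],
    [[0.5,-0.4,-0.8],[0,0,0]],
    [[0.8,-0.4,-0.8],[0,0,0]],
    [[0.9,-0.4,0],[0,0,0]],
    [[0.9,-0.4,0],[0,0,0]],
    [[0.9,-0.4,0],[0,0,0]],
    [[0.9,-0.4,0],[0,0,0]],
    [[0.8,-0.4,0],[0,0,0]],
    [[0.5,-0.4,0],[0,0,0]],
    [[0,0,0],[0,0,0]],
  ],
)

```text
time_s: 6.53
eef_pos: [0.396, -0.1168, 0.222]
tcp_rot: [3.133, 0.006, -3.14]
ft_force: [0.5, -0.2, 1.0]
finger_gap: 0.0004
```

Run:
```python
from h import *
st();p,X=cloud("scene");cv2.imwrite("pics/scene2.png",p[:,:,::-1])
for r in spot_point("scene","cover_edge"):print(r["point"],r["score"])
m=(X[...,2]>.124)&(X[...,2]<.145)&(X[...,0]>.5)&(X[...,0]<.69)&(X[...,1]>-.07)&(X[...,1]<.15)
Q=X[m]; 
for a in np.arange(-.06,.15,.02):
    q=Q[abs(Q[:,1]-a)<.01]; print(a.round(2),len(q),np.median(q[:,2]).round(4) if len(q) else 0)
```

```text
6.53 [ 0.396  -0.1168  0.222 ] [ 3.1333  0.0064 -3.1404] [ 0.5 -0.2  1. ] 0.0
[0.5886, -0.0588, 0.1307] 0.95
-0.06 187 0.1301
-0.04 773 0.1288
-0.02 745 0.128
0.0 753 0.1278
0.02 758 0.1278
0.04 796 0.1276
0.06 796 0.1277
0.08 808 0.128
0.1 838 0.1278
0.12 829 0.1281
0.14 668 0.1297
```

View pics/scene2.png

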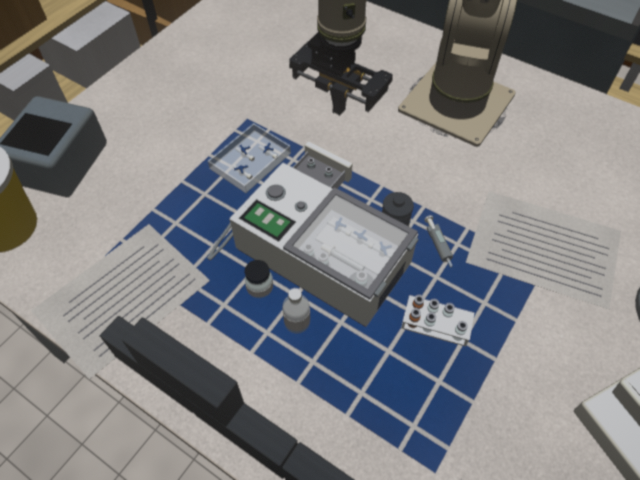

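The cover lies flat on the rim, covering (290..415, 190..300), with its edge at z 0.131. Next is the drawer.

Call:
move_arm(
  targets=[
    [[0.15,-0.1,0.4],[0,0,0]],
    [[0.15,-0.1,0.5],[0,0,0]],
    [[0,0,0.5],[0,0,0]],
    [[0,0,0.5],[0,0,0]],
  ],
)

```text
time_s: 6.97
eef_pos: [0.3951, -0.118, 0.1664]
tcp_rot: [3.134, 0.015, -3.134]
ft_force: [-0.2, 0.5, 0.3]
finger_gap: 0.0
```

Call:
move_arm(
  targets=[
    [[0.1,-0.1,0.45],[0,0,0]],
    [[0.1,0,0.45],[0,0,0]],
    [[0,0,0],[0,0,0]],
  ],
)

```text
time_s: 7.22
eef_pos: [0.3906, -0.1187, 0.1355]
tcp_rot: [3.136, 0.011, -3.13]
ft_force: [-1.2, 0.4, -0.4]
finger_gap: 0.0004
```

Call:
move_arm(
  targets=[
    [[0.05,0,0.5],[0,0,0]],
    [[0.05,-0.1,0.5],[0,0,0]],
    [[0,0,0.45],[0,0,0]],
    [[0,0,0],[0,0,0]],
  ],
)

```text
time_s: 7.55
eef_pos: [0.3924, -0.1195, 0.0923]
tcp_rot: [3.137, 0.013, -3.125]
ft_force: [-1.2, -0.1, 0.1]
finger_gap: 0.0003
```

Call:
move_arm(
  targets=[
    [[-0.35,0,0],[0,0,0.1]],
    [[-0.35,0,0],[0,0,0.1]],
    [[-0.35,0,0],[0,0,0]],
    [[-0.35,0,0],[0,0,0]],
    [[-0.35,0,0],[0,0,0]],
    [[-0.35,0,0],[0,0,0]],
    [[-0.25,0,0],[0,0,0]],
  ],
)

```text
time_s: 8.13
eef_pos: [0.4657, -0.1167, 0.0964]
tcp_rot: [3.138, 0.003, 3.141]
ft_force: [-2.1, -1.2, -1.4]
finger_gap: 0.0007
```

Call:
move_arm(
  targets=[
    [[-0.15,0,0.05],[0,0,0]],
    [[-0.15,0,0.05],[0,0,0]],
    [[-0.12,0,0],[0,0,0]],
    [[-0.12,0,0],[0,0,0]],
  ],
)

```text
time_s: 8.47
eef_pos: [0.476, -0.1162, 0.0936]
tcp_rot: [3.135, -0.017, 3.141]
ft_force: [-22.3, 0.2, 16.0]
finger_gap: 0.0004
```

Call:
move_arm(
  targets=[
    [[0.3,0,0],[0,0,0]],
    [[0.5,0,0],[0,0,0]],
    [[0.5,0,-0.3],[0,0,0]],
    [[0,0,-0.7],[0,0,0]],
    [[0,0,-0.9],[0,0,0]],
    [[0,0,-0.9],[0,0,0]],
    [[0,0,-0.9],[0,0,0]],
    [[0,0,0],[0,0,0]],
  ],
)

```text
time_s: 9.13
eef_pos: [0.4369, -0.1158, 0.2109]
tcp_rot: [3.135, -0.016, 3.141]
ft_force: [1.0, 0.3, 0.5]
finger_gap: 0.0005
```

Run:
```python
from h import *
st();p,X=cloud("scene");cv2.imwrite("pics/scene3.png",p[:,:,::-1])
for q in ("drawer_front","cover_edge","start_top","stop_top","module"):
  for r in spot_point("scene",q)[:2]:print(q,np.round(r["point"],4),r["score"])
for n,X in (("scene",X),("top",cloud("top")[1])):
    m=(abs(X[...,2]-.116)<.008)&(X[...,0]>.44)&(X[...,0]<.52)&(X[...,1]>-.17)&(X[...,1]<-.08)
    print(n,np.percentile(X[m][:,0],[0,1,5,50]))
    m=(abs(X[...,2]-.129)<.004)&(np.hypot(X[...,0]-.577,X[...,1]+.152)<.03); print("start",X[m].mean(0),m.sum())
```

```text
9.13 [ 0.4369 -0.1158  0.2109] [ 3.1346 -0.0162  3.1409] [1.  0.3 0.5] 0.0
drawer_front [ 0.4868 -0.1197  0.0923] 0.79
cover_edge [ 0.5939 -0.058   0.1295] 0.69
start_top [ 0.5826 -0.1565  0.1322] 0.71
start_top [ 0.727  -0.0943 -0.0012] 0.31
stop_top [ 0.5911 -0.0593  0.1301] 0.53
stop_top [ 0.5784 -0.0881  0.1252] 0.36
module [ 0.5952 -0.0274  0.0031] 0.78
scene [0.48753493 0.48824737 0.489666   0.50479668]
start [ 0.57953398 -0.14957362  0.12782223] 151
top [0.48738923 0.48758033 0.48934938 0.50455044]
start [ 0.58240516 -0.15298966  0.12831348] 163
```

View pics/scene3.png

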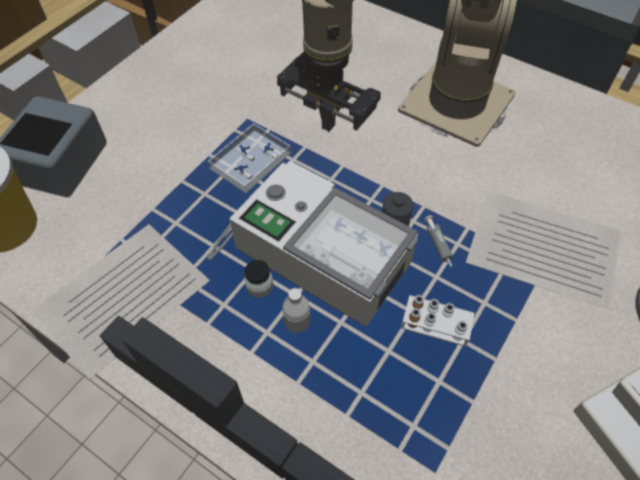

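The drawer is home: the plate face is at x 0.4875, 16 mm ahead of the 0.503 front, and no gap shows near (300,170). Now the start button, at (0.578, -0.153).

Call:
move_arm(
  targets=[
    [[-0.8,-0.2,0],[0,0.08,0]],
    [[-0.8,-0.2,0],[0,0.08,0]],
    [[-0.8,-0.2,0],[0,0,0]],
    [[-0.8,-0.2,0],[0,0,0]],
    [[-0.8,-0.2,0],[0,0,0]],
    [[-0.6,-0.2,0],[0,0,0]],
    [[0,0,0.5],[0,0,0]],
    [[0,0,0.5],[0,0,0]],
    [[0,0,0.3],[0,0,0]],
    [[0,0,0],[0,0,0]],
  ],
)

```text
time_s: 10.32
eef_pos: [0.5737, -0.1518, 0.1486]
tcp_rot: [3.135, -0.054, -3.14]
ft_force: [-0.4, 0.2, -0.1]
finger_gap: 0.0009
```

Call:
move_arm(
  targets=[
    [[-0.06,0,0.1],[0,-0.25,0]],
    [[-0.06,0,0.1],[0,-0.25,0]],
    [[0,0,0],[0,0,0]],
  ],
)

```text
time_s: 10.57
eef_pos: [0.5761, -0.1515, 0.1412]
tcp_rot: [3.135, -0.006, -3.14]
ft_force: [-0.5, -0.6, 0.7]
finger_gap: 0.0003
```

Next I'll press gently, to about z 0.124.

Call:
move_arm(
  targets=[
    [[0,0,0.15],[0,0,0]],
    [[0,0,0.15],[0,0,0]],
    [[0,0,0.12],[0,0,0]],
    [[0,0,0.12],[0,0,0]],
    [[0,0,0.1],[0,0,0]],
  ],
)

```text
time_s: 10.98
eef_pos: [0.5765, -0.1513, 0.1238]
tcp_rot: [3.134, -0.005, -3.14]
ft_force: [-16.2, 4.1, 41.0]
finger_gap: 0.0002
```

Call:
move_arm(
  targets=[
    [[0,0,0],[0,0,0]],
    [[0,0,0],[0,0,0]],
  ],
)

```text
time_s: 11.15
eef_pos: [0.5766, -0.1513, 0.125]
tcp_rot: [3.134, -0.006, -3.14]
ft_force: [-1.9, -0.3, 3.0]
finger_gap: 0.0008
```

Call:
move_arm(
  targets=[
    [[0,0,-0.3],[0,0,0]],
    [[0,0,-0.5],[0,0,0]],
    [[0,0,-0.9],[0,0,0]],
    [[0,0,-0.9],[0,0,0]],
    [[0,0,-0.9],[0,0,0]],
    [[0.8,0,0],[0,0,0]],
    [[0.8,0,0],[0,0,0]],
    [[0.8,0,0],[0,0,0]],
    [[0.8,0,0],[0,0,0]],
    [[0.8,0,0],[0,0,0]],
    [[0,0,0],[0,0,0]],
    [[0,0,0],[0,0,0]],
  ],
)

```text
time_s: 12.15
eef_pos: [0.4534, -0.153, 0.2397]
tcp_rot: [3.136, -0.004, -3.14]
ft_force: [0.1, 0.3, -1.0]
finger_gap: 0.0004
```

Run:
```python
from h import *
st();p,Xs=cloud("scene");cv2.imwrite("pics/scene4.png",p[:,:,::-1])
p,Xt=cloud("top");cv2.imwrite("pics/top4.png",p[:,:,::-1])
for n in ("scene","top"):
 for q in ("drawer_front","cover_edge","pot","syringe","rack","saline","forceps","tray","jar"):
  for r in spot_point(n,q)[:1]:print(n,q,np.round(r["point"],3),round(r["score"],2))
for n,X in (("scene",Xs),("top",Xt)):
    m=(abs(X[...,2]-.116)<.008)&(X[...,0]>.44)&(X[...,0]<.52)&(X[...,1]>-.17)&(X[...,1]<-.08)
    print(n,np.percentile(X[m][:,0],[0,1,5]))
    for c in ((.578,-.153,.01),(.579,-.088,.005)):
        m=np.hypot(X[...,0]-c[0],X[...,1]-c[1])<c[2]; print("btn z",np.nanmedian(X[m][:,2]),m.sum())
```

```text
12.15 [ 0.4534 -0.153   0.2397] [ 3.1356 -0.0041 -3.1396] [ 0.1  0.3 -1. ] 0.0
scene drawer_front [ 0.487 -0.12   0.098] 0.58
scene cover_edge [ 0.591 -0.06   0.13 ] 0.9
scene pot [ 0.432  0.064 -0.002] 0.71
scene syringe [ 0.423  0.166 -0.001] 0.89
scene rack [0.594 0.246 0.001] 0.85
scene saline [0.749 0.019 0.   ] 0.92
scene forceps [ 0.648 -0.232  0.004] 0.65
scene tray [ 0.465 -0.325 -0.001] 0.93
scene jar [ 0.726 -0.096 -0.001] 0.68
top drawer_front [ 0.488 -0.126  0.093] 0.66
top cover_edge [ 0.591 -0.056  0.13 ] 0.65
top pot [ 0.43   0.064 -0.002] 0.93
top syringe [0.426 0.166 0.004] 0.75
top rack [0.596 0.251 0.001] 0.68
top saline [ 0.747  0.014 -0.001] 0.67
top forceps [ 0.647 -0.232 -0.005] 0.6
top jar [ 0.721 -0.096  0.002] 0.98
scene [0.48564103 0.48671692 0.48968581]
btn z 0.1284796931308918 60
btn z 0.12880844290697535 17
top [0.48623088 0.48648383 0.48715174]
btn z 0.12891991821586635 111
btn z 0.12856489011647793 28
```

View pics/scene4.png

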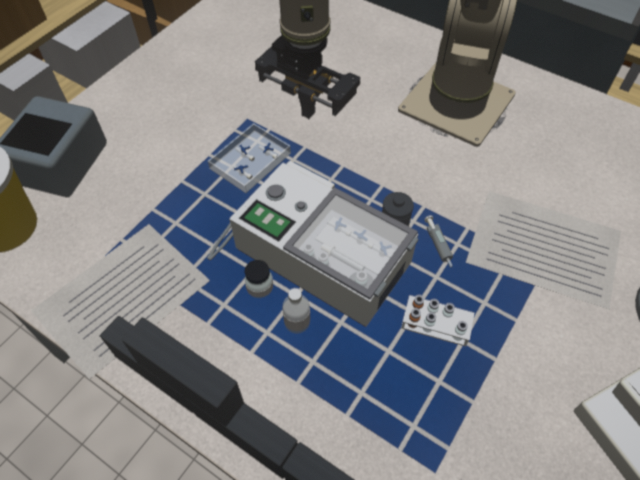

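Everything is in place. The press did reach the stop (41 N), but the dwell there was short and the button eased back during the hold rows. A second press with a firm dwell does no harm and makes sure of it.

Call:
move_arm(
  targets=[
    [[-0.7,0,0],[0,0,0]],
    [[-0.7,0,0],[0,0,0]],
    [[-0.7,0,0],[0,0,0]],
    [[-0.7,0,0],[0,0,0]],
    [[-0.7,0,0],[0,0,0]],
    [[-0.6,0,0],[0,0,0]],
    [[0,0,0.6],[0,0,0]],
    [[0,0,0.8],[0,0,0]],
    [[0,0,0.8],[0,0,0]],
    [[0,0,0.8],[0,0,0]],
    [[0,0,0.2],[0,0,0]],
    [[0,0,0],[0,0,0]],
  ],
)

```text
time_s: 14.15
eef_pos: [0.5842, -0.1513, 0.1389]
tcp_rot: [3.136, -0.002, -3.137]
ft_force: [-0.3, 1.3, 0.6]
finger_gap: 0.0002
```

Call:
move_arm(
  targets=[
    [[0.1,0,0.13],[0,0,0]],
    [[0.1,0,0.13],[0,0,0]],
    [[0,0,0.13],[0,0,0]],
    [[0,0,0.08],[0,0,0]],
    [[0,0,0.06],[0,0,0]],
    [[0,0,0.06],[0,0,0]],
    [[0,0,0.06],[0,0,0]],
    [[0,0,0.06],[0,0,0]],
  ],
)

```text
time_s: 14.82
eef_pos: [0.5798, -0.1519, 0.1241]
tcp_rot: [3.135, 0.005, -3.137]
ft_force: [-13.4, 3.6, 26.0]
finger_gap: 0.0006
```

Call:
move_arm(
  targets=[
    [[0,0,0.06],[0,0,0]],
    [[0,0,0.06],[0,0,0]],
  ],
)

```text
time_s: 14.98
eef_pos: [0.5797, -0.1519, 0.1243]
tcp_rot: [3.133, 0.006, -3.137]
ft_force: [-9.5, 2.3, 18.2]
finger_gap: 0.0005
```

Call:
move_arm(
  targets=[
    [[0,0,-0.3],[0,0,0]],
    [[0,0,-0.5],[0,0,0]],
    [[0,0,-0.9],[0,0,0]],
    [[0,0,-0.9],[0,0,0]],
    [[0,0,-0.9],[0,0,0]],
    [[0.8,0,0],[0,0,0]],
    [[0.8,0,0],[0,0,0]],
    [[0.8,0,0],[0,0,0]],
    [[0.8,0,0],[0,0,0]],
    [[0.8,0,0],[0,0,0]],
    [[0,0,0],[0,0,0]],
    [[0,0,0],[0,0,0]],
  ],
)

```text
time_s: 15.98
eef_pos: [0.4579, -0.1545, 0.2368]
tcp_rot: [3.135, 0.017, -3.137]
ft_force: [0.3, 0.8, 0.0]
finger_gap: 0.0006
```

Run:
```python
from h import *
st();p,X=cloud("top");cv2.imwrite("pics/top5.png",p[:,:,::-1])
for c in ((.578,-.153,.01),(.579,-.088,.005),(.594,-.05,.008)):
    m=np.hypot(X[...,0]-c[0],X[...,1]-c[1])<c[2]; print("z",np.nanmedian(X[m][:,2]),m.sum())
for q in ("drawer_front","cover_edge"):
  for r in spot_point("top",q)[:1]:print(q,np.round(r["point"],3),round(r["score"],2))
```

```text
15.98 [ 0.4579 -0.1545  0.2368] [ 3.1354  0.0168 -3.1373] [0.3 0.8 0. ] 0.001
z 0.12853430267765148 108
z 0.12848796351647818 27
z 0.13076663253731158 63
drawer_front [ 0.488 -0.124  0.092] 0.45
cover_edge [ 0.594 -0.056  0.129] 0.83
```

View pics/top5.png

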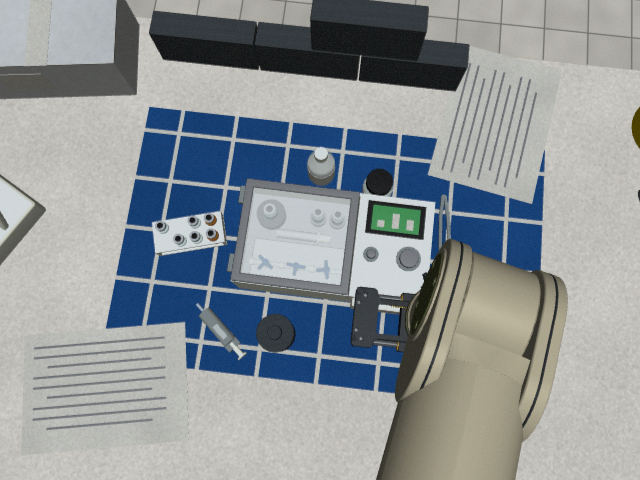

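The top view shows the cover flat (235..360, 180..300), both buttons out at (410,258) and (371,254), and the bystanders unmoved. The robot is clear, so I'll hand in.

```bash
python3 -c "
from rig import *
print(hand_in())"
```

```text
the job is handed in; nothing more can be done
None
```

The module is closed and its run started, and the job is handed in; no verdict came back. I swung the cover down along its arc until it met the hard stop (27 N). I then pushed the drawer home (22 N at the stop). After that I pressed the start button with the closed fingertips, at most about 41 N.

**Second press:** I pressed the start button twice. The first press reached the bottom, but only briefly, and the button had eased back slightly during the hold. The second was held at the bottom for several control rows at 18–26 N. Both presses came after the drawer and cover were shut.

**Last checks:**
- **Cover:** its free edge is at z of about 0.130, so it is flat on the rim.
- **Drawer:** the plate face is at x of about 0.487 to 0.488, which is home.
- **Buttons:** both are back out, with their tops at about z 0.1285. The stop button was never touched.
- **Bystanders:** after the first press, all were within about 8 mm of their first readings, which is close to the networks' own error. The top camera did not report the tray then, but the scene camera did, in place. After the second press I checked the bystanders only by eye in the top picture. The arm hid the tray and part of the forceps there.
- **Robot:** it is clear of everything, with no force on the tool beyond noise.

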